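# Prime the router's lubricator until its indicator pin pops out

## Task

Prime the hand-pumped lubricator on the bench: with your fingertips push its black plunger knob all the way down and let it spring all the way back up, stroke after stroke, until the red indicator pin on the brass divider block has popped fully out. Only push the knob from above, do not grip it; keep off the pin, and leave everything else on the bench as it lies. Finish with your hand off the knob and the plunger all the way up.

Things in the scene. Friction and masses are not known exactly. Their poses are not given: they have to be found in the camera images.
- lubricator: hand-pumped lubricator fixed to the bench on an aluminium plate 170 x 270 x 10 mm (x by y). On its y axis: oil reservoir at +89 mm (84 mm across, cap 152 mm above the bench), green pump body 60 mm square with the plunger on top at 0, brass divider block 94 x 40 x 50 mm with the indicator pin on top at -88 mm. Origin: centre of the plate's underside, at bench height; z is up; position and turn vary
- plunger (a joint): spring plunger, m: 0 all the way up, 0.024 all the way down (hard stop). 8 N starts it, 13 N holds it down, a little more when moved fast; it springs up by itself in under half a second. Each full stroke down lifts the indicator pin about 4 mm, a short stroke less or not at all; it must come back all the way up between strokes
- knob_top (a point): centre of the flat top of the black plunger knob (45 mm across, 24 mm thick, flat top 38 mm across), 170 mm above the bench when the plunger is up, 146 mm when it is down; straight above the lubricator's origin; moves with the plunger, which travels vertically
- knob_rim: the ribbed side of the plunger knob (45 mm across, from 0 to 15.5 mm above the knob's underside), where a hand would grip it; origin at the centre of the knob's underside
- indicator_pin (a joint): how far the indicator pin stands out, m: 0 in, 0.024 fully out. It starts between 0 and 0.009, comes out stroke by stroke, stays where it is between strokes and at about 0.020 pops by itself to 0.024. Further strokes then do nothing
- pin_tip (a point): centre of the top of the red indicator pin, 9 mm across, on the lubricator's y axis at y = -88 mm; 81 mm above the bench when in, 105 mm when fully out. A bright blue band at the foot of the pin shows above the steel collar (78 mm above the bench) only when the pin is fully out
- pin_head: the red indicator pin itself, 9 mm across; origin on its axis 3 mm below its tip
- oil_bottle: yellow plastic oil bottle with red screw cap, 52 mm across, 135 mm tall, standing upright beside the mounting plate; origin at the centre of its underside
- motor: small black drone motor, 29 mm across, 28 mm tall plus a 6 mm steel shaft of 13 mm, standing upright beside the mounting plate; origin at the centre of its underside
- screwdriver: screwdriver with green handle, 180 mm long, lying in front of or behind the mounting plate; origin at the middle of its underside
- wrench: steel open-ended wrench, 150 mm long, lying in front of or behind the mounting plate; origin at the middle of its underside
- battery: white and grey flight battery 105 x 36 x 30 mm with a yellow connector, lying on the bench; origin at the centre of its underside
- propeller: white two-bladed propeller, 230 mm long and 9 mm high, lying flat; origin under its hub

How it is judged:
On the way, in this order (a step that is already met when the one before it is completed fails the run):
1. the plunger is pushed right down a first time (value of joint plunger above 0.02 m), for 0.02 s.
2. it is let spring back up (value of joint plunger below 0.003 m), for 0.02 s.
3. it is pushed right down again (value of joint plunger above 0.02 m), for 0.02 s.
4. pumping goes on until the indicator pin is fully out (value of joint indicator_pin above 0.0225 m), for 0.1 s.
At the end, for the whole second after the job is handed in: the indicator pin stands fully out (within 1.5 mm of its 24 mm), the plunger is all the way up (within 2 mm), and nothing else on the bench has moved by 20 mm or more (value of joint indicator_pin above 0.0225 m and value of joint plunger below 0.002 m and distance of each of oil_bottle, motor, screwdriver, wrench, battery, propeller from where it was at the start of the episode below 0.02 m); the robot touches nothing.
It fails at once if the indicator pin is touched (over 0.5 N) (contact force between pin_head and the fingers above 0.5 N or contact force between pin_head and the arm above 0.5 N).
It fails at once if the knob is gripped by its rim (over 3 N) instead of pushed from above (contact force between knob_rim and the fingers above 3 N).
It fails at once if anything else on the bench is moved by over 20 mm, lifted or carried (distance of any of oil_bottle, motor, screwdriver, wrench, battery, propeller from where it was at the start of the episode above 0.02 m).
It fails at once if the oil bottle or the motor is tipped (angle between any of oil_bottle, motor's own z axis and vertical above 0.3 rad).
It also fails if it takes over 42 s, if anything falls off the work surface, if the arm or the gripper's body presses on something with over 40 N, if the wrist force passes 120 N, or if a joint passes its speed limit or range.

## Robot

A 7-joint arm with a two-finger parallel gripper is mounted at the origin on the work surface. World frame = base frame: x ahead of the robot, y to its left, z up, the work surface at z = 0. Lengths are in m, angles in rad, forces in N, time in s.
With the tool pointing down it reaches from about 0.425 to 0.875 m from the base axis. Payload 4.7 kg.
Tool frame: the origin (TCP) lies on the centre line of the jaws, within the pads' length; the fingertips stand 14 mm ahead of it and the grasp point (between the pads) lies 5 mm behind it; z points along the fingers, y is the direction in which the jaws open and shut (so a half turn about z gives the same grasp; the last joint's range is limited). The gripper opens to 87 mm and grips with 3 to 60 N. Pads are 19 mm wide; open, the fingers measure 117 mm over their backs; the gripper's body (75 mm by 190 mm) begins 51 mm behind the grasp point.
Start: joints at [-1.266, 0.321, -0.07, 1.45, 0.023, 1.371, -0.057], TCP at [0.186, 0.623, 0.237] pointing down, gripper open.
Joint ranges: [-2.86, 2.86], [-0.3, 2.09], [-1.38, 1.24], [0.06, 2.45], [-1.56, 4.7], [0.09, 2.05], [-2.69, 2.69]. Speed limits (rad/s): [2.57, 2.57, 3.14, 3.14, 3.14, 3.14, 3.14].

## Interface

Orientations are given as a rotation vector (axis times angle).
In Python, from bench import ctrl gives the robot as it stands. The module is installed in compiled form; this text tells all that it offers.
- The arm moves only by the tool step_arm, never from a script. Its argument "plan" is a list of rows, each a list of 3 entries, a list of its own where there are three numbers: the turn, a rotation vector about the tool's x, y, z in rad, then the shift along the tool's x, y, z in m, then the closure in counts, from 0 (fully open) to 255 (shut). In form: [[[rx, ry, rz], [x, y, z], hand], ...]. A call has exactly 10 rows; each row is the pose to reach, as a shift and turn from the pose commanded when the call began, along the tool's axes at that moment; what a row does not reach only later rows make up. A row lasts 1/8 s, in which the tool goes at most 62.5 mm and 10.7 degrees, less where a joint would pass 70% of its speed; a pose out of reach is approached as far as the arm can. A call with a gripper value outside its range is refused whole. The fingers move at their own pace and stop on an object; "squeeze" is the grip in N (left out, the last holds). Time passes only in rows, so rows that repeat a pose let the fingers close, or fill a call up. It gives the time, the measured TCP pose, the force and the opening at its end, in the units of the state.
- ctrl.get_state(): the state, without advancing time (a new reading comes with each control period).
- ctrl.get_image(name): name is "scene" or "side" or "wrist"; returns the picture (420x560x3 uint8, red, green, blue); there is no depth.
- ctrl.calibration(name): a dict with "fov_y" (degrees; the focal length in pixels is half the picture's height over the tangent of half this angle, whatever the lens; pixels are square), "cx", "cy" (the principal point, pixels), "rvec" (rotation vector, rad) and "tvec" (3), from world to camera coordinates, as OpenCV has them. Camera axes: x right, y down, z forward; pixel columns grow to the right and rows downward; lengths in m; the calibration is good to about 2 mm. A picture is of the moment at which its call begins: read the wrist's pose just before it. calibration takes no time and is no camera call; for the wrist camera it gives the pose at the moment of the call.
- ctrl.close_job(): hands the job in, once; it reports no verdict.
Trained networks look in the newest picture that a camera, given by its name, has taken for a name from the list of things; names that differ only in an ending like _2 or _b are one class to them, and where a whole thing is asked for, a point or a joint stands for the part that bears it (a point fixed in the world has none). Each returns a list of dicts, best first, with "score" (0 to 1); they miss things now and then, are a little off and sometimes report something else, mostly with a low value. They report only what shows in the picture. A call takes as long as a camera call.
- ctrl.cut_out(camera, label): "pixels" (420x560 bool, what is visible of it) and "rect" ([left, top, width, height] in pixels, round what is visible of it).
The state is a dict: "time": time; "joint_positions": joint angles; "qd": joint speeds; "joint_torque": joint torques, N m; "position": TCP position; "tool_rot": TCP orientation; "ft_force": force on the tool from outside, world axes, zero at the start; "torque": the same for the moment, N m; "grip_width": opening from 0.0 (shut) to 1.0 (fully open).
Only numpy, scipy, OpenCV 4.12 (cv2) and the standard library are available. Lean on these libraries where they do the work, as an engineer would, in place of code of your own. Each camera call takes 0.05 s, during which the arm holds its last target.

## Working session

There is one attempt and no reset: what is moved stays moved. The work goes in short steps, Python scripts to look and compute and a tool call to move; the robot and the scene stay as the last step left them, time stands still between calls to the robot, and variables do not carry over. Pictures are saved under pics/ and viewed, and the job is handed in when it is done.

Besides the shell and the picture viewer there is one more tool, called as name(argument=value, ...) on one line, values as JSON. step_arm: Moves the arm, as the interface text tells. Its arguments: {"type":"object","properties":{"plan":{"type":"array"},"squeeze":{"type":"number"}},"required":["plan"]}

```bash
mkdir -p pics; ls
python3 - <<'E'
from bench import ctrl
import cv2
s=ctrl.get_state()
for k,v in s.items(): print(k,v)
for n in ["scene","side"]:
    im=ctrl.get_image(n); cv2.imwrite(f"pics/{n}0.png",im[:,:,::-1]); c=ctrl.calibration(n); print(n,c)
    for l in ["knob_top","pin_tip"]:
        for d in ctrl.cut_out(n,l)[:2]: print(l,d["score"],d["rect"])
E
```

```text
pics
time 0.0
joint_positions [-1.2658926   0.3218412  -0.07004953  1.45169044  0.02261417  1.37078494
 -0.05691327]
qd [ 1.50569931e-03  9.97033343e-05 -1.78804393e-04 -8.33654939e-04
  1.16592210e-04  8.60437760e-04 -1.50471025e-03]
joint_torque [ 5.57667056e-05 -4.91279769e+01 -4.03597355e-01 -3.12526274e+01
 -6.39089313e-02  4.35140985e-02  1.64522830e-04]
position [0.18628976 0.62217922 0.23544164]
tool_rot [-4.55182550e-01 -3.10828098e+00  3.03338483e-03]
ft_force [0.24938961 0.07924041 0.32228772]
torque [-0.00144824 -0.00913355  0.03461498]
grip_width 0.9974182623237758
scene {'fov_y': 52.5338004252323, 'cx': 272.2300449456326, 'cy': 211.7013621621866, 'rvec': array([ 2.1456102 ,  0.85706006, -0.37397481]), 'tvec': array([-0.2726819 , -0.16734228,  1.81321481])}
knob_top 0.61 [295.8, 188.8, 14.3, 13.3]
side {'fov_y': 42.11744479797884, 'cx': 280.0935332292538, 'cy': 208.46483662915423, 'rvec': array([ 0.70463883, -2.71557767,  0.98701586]), 'tvec': array([0.34443205, 0.32905484, 1.49276446])}
knob_top 0.64 [230.9, 211.2, 19.1, 26.9]
```

View pics/scene0.png

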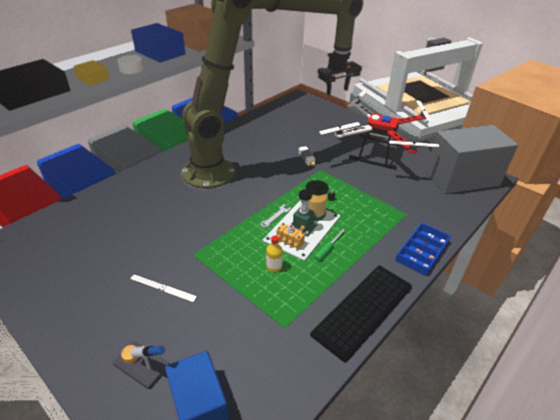

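View pics/side0.png

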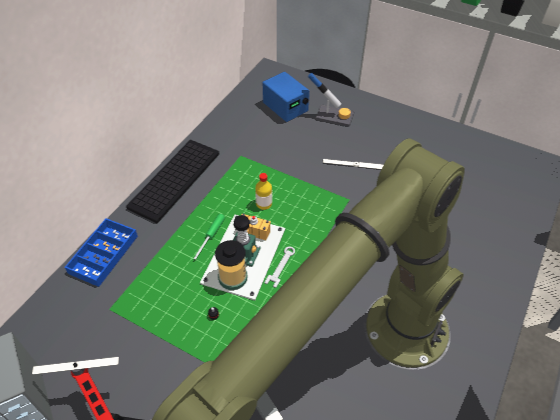

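Run:
```python
import cv2,numpy as np
a=cv2.imread("pics/scene0.png")[165:275,230:360]; b=cv2.imread("pics/side0.png")[165:325,180:310]
a=cv2.resize(a,None,fx=5,fy=5,interpolation=2); b=cv2.resize(b,None,fx=3.7,fy=3.7,interpolation=2)
cv2.imwrite("pics/a.png",a);cv2.imwrite("pics/b.png",b)
```

```text
(no output)
```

View pics/a.png

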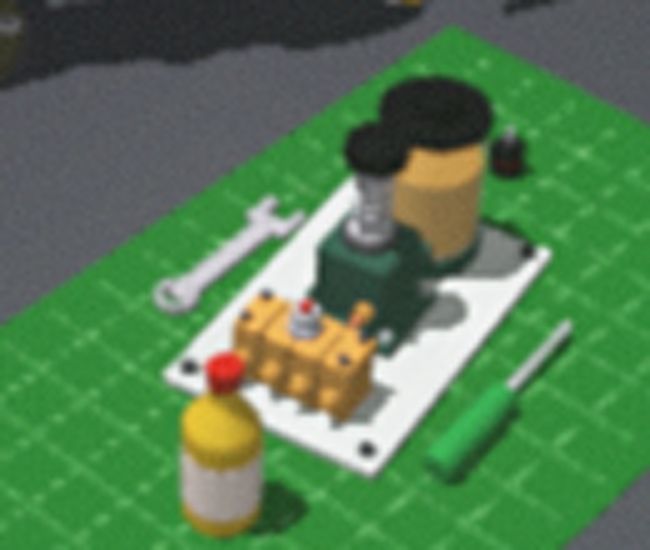

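View pics/b.png

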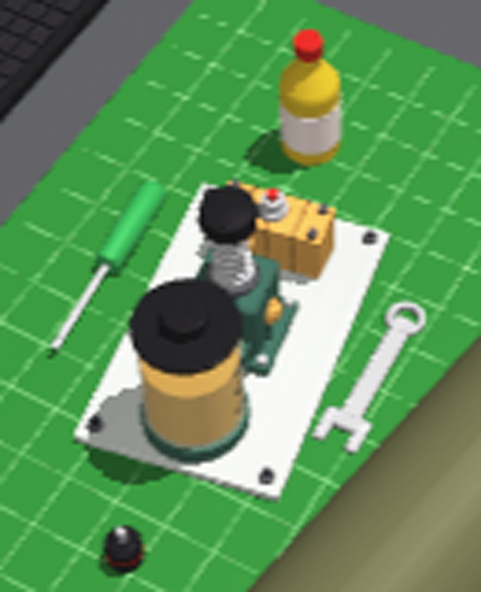

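```bash
cat > h.py <<'E'
import numpy as np,cv2
from bench import ctrl
from scipy.optimize import least_squares
from scipy.spatial.transform import Rotation as R
def proj(c,P):
    f=210/np.tan(np.radians(c["fov_y"])/2)
    K=np.array([[f,0,c["cx"]],[0,f,c["cy"]],[0,0,1]])
    return cv2.projectPoints(np.atleast_2d(P).astype(float),c["rvec"],c["tvec"],K,None)[0][:,0]
E
python3 - <<'E'
from h import *
A=lambda s:((s[0]+.5)/5-.5+230,(s[1]+.5)/5-.5+165)
B=lambda s:((s[0]+.5)/3.7-.5+180,(s[1]+.5)/3.7-.5+165)
pp=[.085,-.135,.01];mp=[-.085,-.135,.01];qq=[.085,.135,.01];mq=[-.085,.135,.01]
obs=[("scene",A(u),p) for u,p in [((165,377),mp),((375,475),pp),((550,252),qq),((378,143),[0,0,.17]),((307,303),"pin")]]
obs+=[("side",B(u),p) for u,p in [((77,438),qq),((278,497),mq),((387,235),mp),((207,185),pp),((229,209),[0,0,.17]),((272,193),"pin")]]
cal={n:ctrl.calibration(n) for n in("scene","side")}
def res(v):
    r=[]
    for n,u,p in obs:
        p=np.array([0,-.088,.081+v[3]]) if p=="pin" else np.array(p)
        w=R.from_euler("z",v[2]).apply(p)+[v[0],v[1],0]
        r+=list(proj(cal[n],w)[0]-u)
    return np.array(r)
for y0 in(0,1.5,3,-1.5):
    s=least_squares(res,[.6,0,y0,0],loss="soft_l1"); print(s.x,s.cost)
    if s.cost<40: print(res(s.x).reshape(-1,2).round(1))
E
```

```text
[0.51356537 0.00949012 0.1868979  0.00336405] 3.601473531150998
[[-0.5 -0.7]
 [-0.3 -0.8]
 [-0.3 -0.4]
 [-0.3 -1.3]
 [-0.4 -0. ]
 [-0.9 -0.2]
 [ 0.2  0.1]
 [ 0.3 -0.7]
 [-1.8 -0.6]
 [-0.5 -0.4]
 [-0.2  0. ]]
[0.51356537 0.00949012 0.1868979  0.00336405] 3.601473531151062
[[-0.5 -0.7]
 [-0.3 -0.8]
 [-0.3 -0.4]
 [-0.3 -1.3]
 [-0.4 -0. ]
 [-0.9 -0.2]
 [ 0.2  0.1]
 [ 0.3 -0.7]
 [-1.8 -0.6]
 [-0.5 -0.4]
 [-0.2  0. ]]
[0.51356537 0.00949012 0.1868979  0.00336405] 3.601473531151367
[[-0.5 -0.7]
 [-0.3 -0.8]
 [-0.3 -0.4]
 [-0.3 -1.3]
 [-0.4 -0. ]
 [-0.9 -0.2]
 [ 0.2  0.1]
 [ 0.3 -0.7]
 [-1.8 -0.6]
 [-0.5 -0.4]
 [-0.2  0. ]]
[0.51356537 0.00949012 0.1868979  0.00336405] 3.6014735311509742
[[-0.5 -0.7]
 [-0.3 -0.8]
 [-0.3 -0.4]
 [-0.3 -1.3]
 [-0.4 -0. ]
 [-0.9 -0.2]
 [ 0.2  0.1]
 [ 0.3 -0.7]
 [-1.8 -0.6]
 [-0.5 -0.4]
 [-0.2  0. ]]
```

Run:
```python
from h import *
s=ctrl.get_state(); M=R.from_rotvec(s["tool_rot"]).as_matrix(); print(M.round(3))
for w in [(.36,.38,.25),(.5136,.0095,.225),(.5136,.0095,.190)]:
    print(w,(M.T@(np.array(w)-s["position"])).round(4))
```

```text
[[-0.958  0.287 -0.   ]
 [ 0.287  0.958 -0.001]
 [-0.    -0.001 -1.   ]]
(0.36, 0.38, 0.25) [-0.2358 -0.1826 -0.0137]
(0.5136, 0.0095, 0.225) [-0.4892 -0.4935  0.0116]
(0.5136, 0.0095, 0.19) [-0.4892 -0.4934  0.0466]
```

step_arm(plan=[[[0,0,0],[-0.047,-0.037,-0.003],255],[[0,0,0],[-0.094,-0.073,-0.006],255],[[0,0,0],[-0.141,-0.11,-0.009],255],[[0,0,0],[-0.188,-0.146,-0.012],255],[[0,0,0],[-0.236,-0.183,-0.014],255],[[0,0,0],[-0.272,-0.228,-0.014],255],[[0,0,0],[-0.308,-0.272,-0.014],255],[[0,0,0],[-0.345,-0.316,-0.014],255],[[0,0,0],[-0.381,-0.361,-0.01],255],[[0,0,0],[-0.417,-0.405,-0.005],255]])

```text
time: 1.55
position: [0.4704, 0.1134, 0.2419]
tool_rot: [0.455, 3.107, 0.002]
ft_force: [1.4, 0.4, 0.8]
grip_width: 0.019
```

```bash
cat > go.py <<'E'
from h import *
import sys
s=ctrl.get_state(); M=R.from_rotvec(s["tool_rot"]).as_matrix()
print(s["time"],s["position"].round(4),M.round(3).tolist(),s["ft_force"].round(2),s["grip_width"],s["joint_positions"].round(2))
print((M.T@(np.array([.5136,.0095,.194])-s["position"])).round(4))
E
python3 go.py
```

```text
1.55 [0.4704 0.1134 0.2419] [[-0.958, 0.287, 0.001], [0.287, 0.958, 0.001], [-0.001, 0.001, -1.0]] [1.44 0.37 0.84] 0.019291969956564615 [-0.69 -0.05  0.39  1.85  0.02  1.33  0.97]
[-0.0711 -0.0872  0.0479]
```

step_arm(plan=[[[0,0,0],[-0.024,-0.029,0.005],255],[[0,0,0],[-0.048,-0.058,0.01],255],[[0,0,0],[-0.0728,-0.0887,0.02],255],[[0,0,0],[-0.0728,-0.0887,0.03],255],[[0,0,0],[-0.0728,-0.0887,0.042],255],[[0,0,0],[-0.0728,-0.0887,0.042],255],[[0,0,0],[-0.0728,-0.0887,0.042],255],[[0,0,0],[-0.0728,-0.0887,0.042],255],[[0,0,0],[-0.0728,-0.0887,0.042],255],[[0,0,0],[-0.0728,-0.0887,0.042],255]])

```text
time: 2.8
position: [0.5142, 0.0094, 0.1998]
tool_rot: [0.455, 3.108, 0.0]
ft_force: [-0.1, 0.5, -0.2]
grip_width: 0.007
```

```bash
cat > look.py <<'E'
from h import *
import sys
k=sys.argv[1]
ims=[]
for n,(x,y) in (("scene",(230,150)),("side",(170,150))):
    im=ctrl.get_image(n)[:,:,::-1][y:y+130,x:x+130]; ims.append(cv2.resize(im,None,fx=3,fy=3,interpolation=2))
im=ctrl.get_image("wrist")[:,:,::-1]; 
cv2.imwrite(f"pics/w{k}.png",im); cv2.imwrite(f"pics/c{k}.png",np.hstack(ims))
E
python3 go.py; python3 look.py 1
```

```text
2.8 [0.5142 0.0094 0.1998] [[-0.958, 0.287, 0.0], [0.287, 0.958, 0.0], [-0.0, 0.0, -1.0]] [-0.08  0.47 -0.18] 0.007395305768208808 [-0.57  0.05  0.52  1.85 -0.03  1.25  1.24]
[ 0.0006 -0.0001  0.0058]
```

View pics/c1.png

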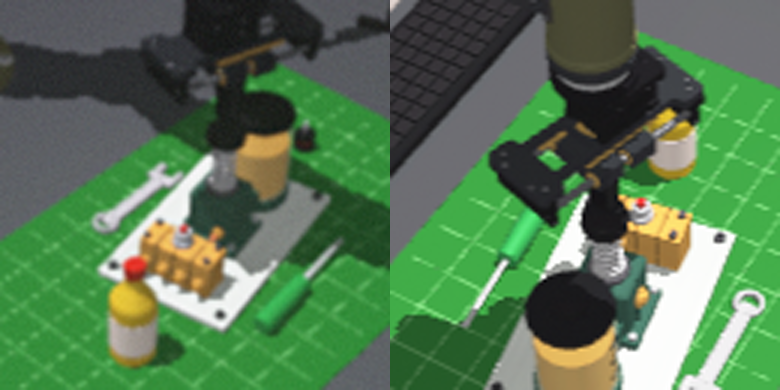

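View pics/w1.png

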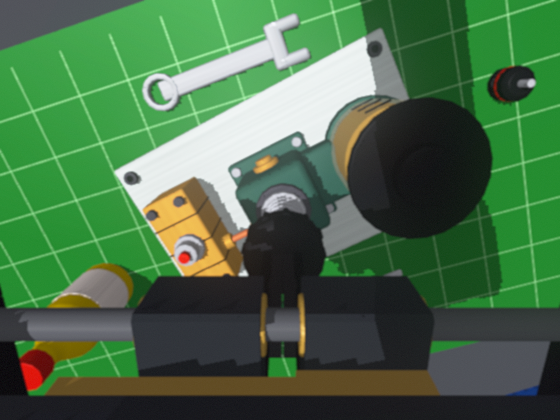

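Run:
```python
from h import *
c=ctrl.calibration("wrist")
r=R.from_euler("z",.187)
for p in [[0,0,.17],[.019,0,.17],[-.019,0,.17],[0,.019,.17],[0,-.088,.0844],[-.085,.135,.01],[-.085,-.135,.01],[0,0,.184]]:
    print(p,proj(c,r.apply(p)+[.5136,.0095,0])[0].round(1))
```

```text
[0, 0, 0.17] [284.5 256.1]
[0.019, 0, 0.17] [300.5 284.4]
[-0.019, 0, 0.17] [267.6 226.2]
[0, 0.019, 0.17] [316.7 240.8]
[0, -0.088, 0.0844] [184.4 257. ]
[-0.085, 0.135, 0.01] [381.   23.2]
[-0.085, -0.135, 0.01] [113.4 170.3]
[0, 0, 0.184] [284.6 268.1]
```

step_arm(plan=[[[0,0,0],[0,0,0.012],255],[[0,0,0],[0,0,0.017],255],[[0,0,0],[0,0,0.023],255],[[0,0,0],[0,0,0.029],255],[[0,0,0],[0,0,0.034],255],[[0,0,0],[0,0,0.038],255],[[0,0,0],[0,0,0.041],255],[[0,0,0],[0,0,0.041],255],[[0,0,0],[0,0,0.041],255],[[0,0,0],[0,0,0.041],255]])

```text
time: 4.2
position: [0.5139, 0.0093, 0.1604]
tool_rot: [-0.455, -3.108, -0.001]
ft_force: [-6.0, -0.5, 15.5]
grip_width: 0.009
```

```bash
python3 go.py; python3 look.py 2
```

```text
4.2 [0.5139 0.0093 0.1604] [[-0.958, 0.287, -0.0], [0.287, 0.958, 0.001], [0.001, 0.001, -1.0]] [-6.02 -0.55 15.5 ] 0.008991242867299215 [-0.56  0.08  0.52  1.9  -0.05  1.17  1.25]
[ 0.0004  0.0001 -0.0336]
```

View pics/c2.png

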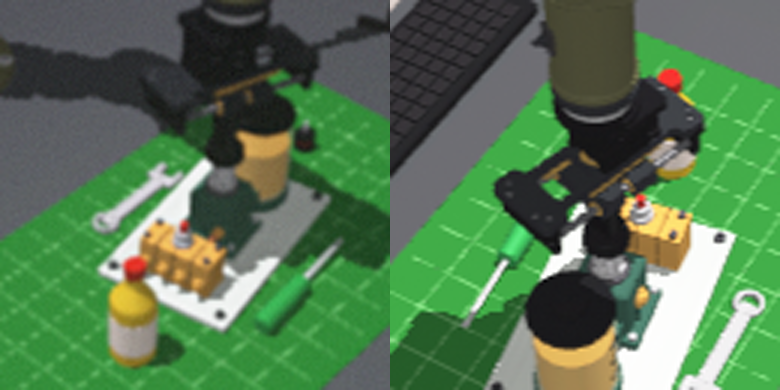

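step_arm(plan=[[[0,0,0],[0,0,-0.018],255],[[0,0,0],[0,0,-0.033],255],[[0,0,0],[0,0,-0.033],255],[[0,0,0],[0,0,-0.033],255],[[0,0,0],[0,0,-0.026],255],[[0,0,0],[0,0,-0.018],255],[[0,0,0],[0,0,-0.01],255],[[0,0,0],[0,0,-0.003],255],[[0,0,0],[0,0,0.001],255],[[0,0,0],[0,0,0.001],255]])

```text
time: 5.6
position: [0.5142, 0.0093, 0.1603]
tool_rot: [-0.456, -3.108, -0.002]
ft_force: [-8.8, 0.3, 22.6]
grip_width: 0.005
```

```bash
python3 go.py; python3 look.py 3
```

```text
5.6 [0.5142 0.0093 0.1603] [[-0.958, 0.287, -0.0], [0.287, 0.958, 0.001], [0.0, 0.001, -1.0]] [-8.81  0.31 22.55] 0.005450007118144056 [-0.56  0.08  0.52  1.9  -0.05  1.17  1.26]
[ 0.0007  0.0001 -0.0337]
```

View pics/c3.png

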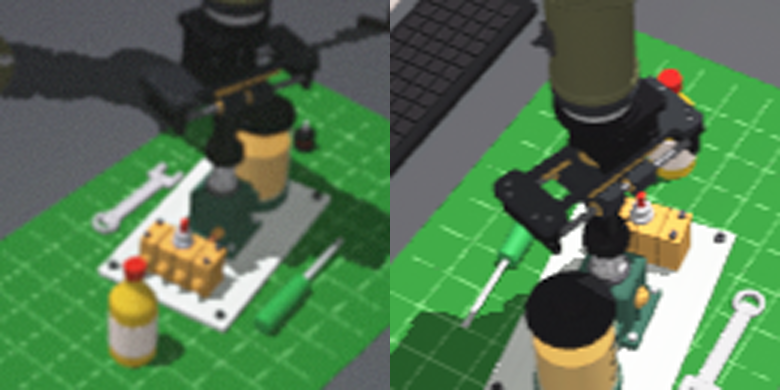

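View pics/w3.png

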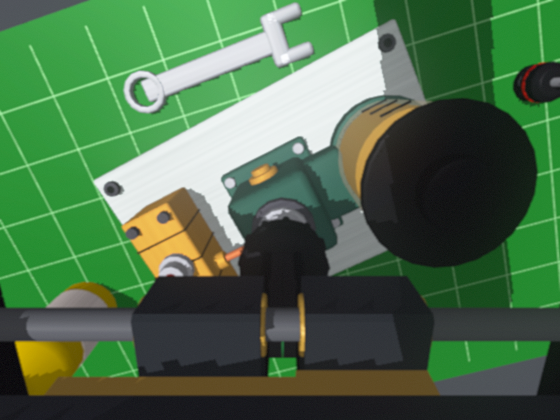

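step_arm(plan=[[[0,0,0],[0,0,-0.018],255],[[0,0,0],[0,0,-0.034],255],[[0,0,0],[0,0,-0.034],255],[[0,0,0],[0,0,-0.034],255],[[0,0,0],[0,0,-0.026],255],[[0,0,0],[0,0,-0.018],255],[[0,0,0],[0,0,-0.01],255],[[0,0,0],[0,0,-0.003],255],[[0,0,0],[0,0,0],255],[[0,0,0],[0,0,0],255]])

```text
time: 7.0
position: [0.5143, 0.0093, 0.1603]
tool_rot: [-0.455, -3.108, -0.002]
ft_force: [-8.0, -0.5, 23.0]
grip_width: 0.002
```

step_arm(plan=[[[0,0,0],[0,0,-0.018],255],[[0,0,0],[0,0,-0.034],255],[[0,0,0],[0,0,-0.034],255],[[0,0,0],[0,0,-0.034],255],[[0,0,0],[0,0,-0.026],255],[[0,0,0],[0,0,-0.018],255],[[0,0,0],[0,0,-0.01],255],[[0,0,0],[0,0,-0.003],255],[[0,0,0],[0,0,0],255],[[0,0,0],[0,0,0],255]])

```text
time: 8.25
position: [0.5143, 0.0093, 0.1603]
tool_rot: [-0.455, -3.108, -0.002]
ft_force: [-8.5, -0.9, 23.4]
grip_width: 0.008
```

```bash
python3 go.py; python3 look.py 4
```

```text
8.25 [0.5143 0.0093 0.1603] [[-0.958, 0.287, 0.0], [0.287, 0.958, 0.001], [0.0, 0.001, -1.0]] [-8.49 -0.89 23.38] 0.007887583342744846 [-0.57  0.08  0.52  1.9  -0.05  1.17  1.26]
[ 0.0007  0.     -0.0337]
```

View pics/c4.png

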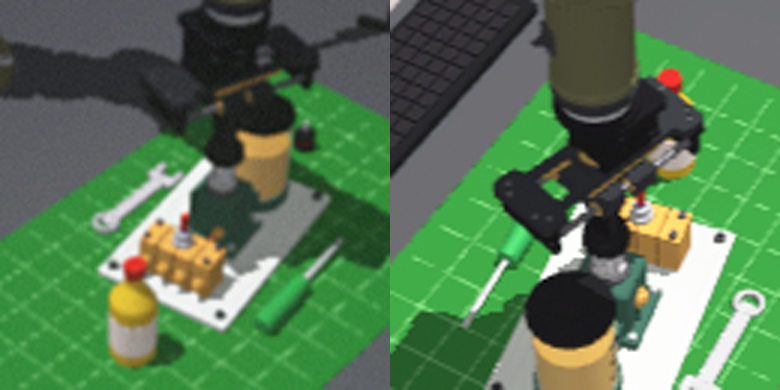

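step_arm(plan=[[[0,0,0],[0,0,-0.018],255],[[0,0,0],[0,0,-0.034],255],[[0,0,0],[0,0,-0.034],255],[[0,0,0],[0,0,-0.034],255],[[0,0,0],[0,0,-0.026],255],[[0,0,0],[0,0,-0.018],255],[[0,0,0],[0,0,-0.01],255],[[0,0,0],[0,0,-0.003],255],[[0,0,0],[0,0,0],255],[[0,0,0],[0,0,0],255]])

```text
time: 9.65
position: [0.5143, 0.0094, 0.1603]
tool_rot: [-0.455, -3.108, -0.002]
ft_force: [-9.4, -1.1, 23.4]
grip_width: 0.004
```

```bash
python3 go.py; python3 look.py 5
```

```text
9.65 [0.5143 0.0094 0.1603] [[-0.958, 0.287, 0.0], [0.287, 0.958, 0.001], [0.0, 0.001, -1.0]] [-9.39 -1.15 23.38] 0.0037654456645645237 [-0.57  0.08  0.52  1.9  -0.05  1.17  1.26]
[ 0.0007 -0.     -0.0337]
```

View pics/c5.png

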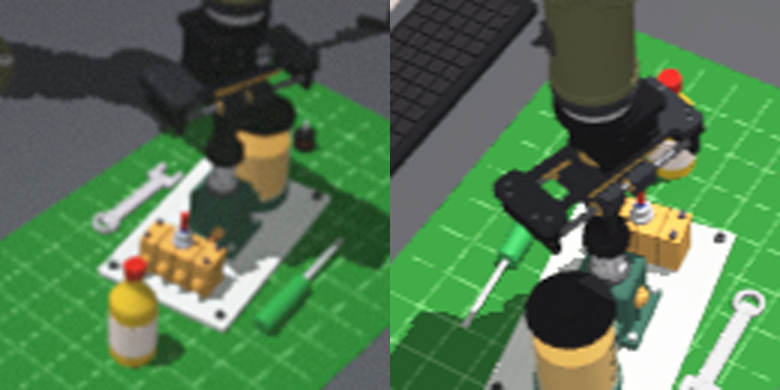

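step_arm(plan=[[[0,0,0],[0,0,-0.018],255],[[0,0,0],[0,0,-0.034],255],[[0,0,0],[0,0,-0.055],255],[[0,0,0],[0,0,-0.075],255],[[0,0,0],[0,0,-0.095],255],[[0,0,0],[0,0,-0.1],255],[[0,0,0],[0,0,-0.1],255],[[0,0,0],[0,0,-0.1],255],[[0,0,0],[0,0,-0.1],255],[[0,0,0],[0,0,-0.1],255]])

```text
time: 11.05
position: [0.5139, 0.0093, 0.2571]
tool_rot: [-0.455, -3.108, 0.0]
ft_force: [-0.3, -0.3, -1.5]
grip_width: 0.007
```

```bash
python3 go.py; python3 look.py 6
python3 - <<'E'
from h import *
a=cv2.imread("pics/c6.png")
w=cv2.imread("pics/w6.png")
r=R.from_euler("z",.187)
for n in("scene","side","wrist"):
    c=ctrl.calibration(n)
    print(n,[proj(c,r.apply(p)+[.5136,.0095,0])[0].round(1).tolist() for p in([0,-.088,.105],[0,-.088,.078],[0,0,.17],[0,0,.146])])
im=[]
for n in("scene","side"):
    c=ctrl.calibration(n);u=proj(c,r.apply([0,-.044,.12])+[.5136,.0095,0])[0].astype(int)
    g=ctrl.get_image(n)[:,:,::-1][u[1]-35:u[1]+35,u[0]-25:u[0]+25]
    im.append(cv2.resize(g,None,fx=8,fy=8,interpolation=2))
cv2.imwrite("pics/z6.png",np.hstack(im))
E
```

```text
11.05 [0.5139 0.0093 0.2571] [[-0.958, 0.287, -0.001], [0.287, 0.958, -0.0], [0.001, -0.0, -1.0]] [-0.28 -0.26 -1.53] 0.007404589717314956 [-0.58  0.01  0.52  1.77 -0.    1.36  1.22]
[0.0003 0.0001 0.0631]
scene [[290.9, 220.6], [290.5, 226.5], [304.9, 191.9], [304.4, 197.4]]
side [[252.7, 212.4], [253.0, 218.1], [241.0, 220.8], [241.4, 226.1]]
wrist [[195.1, 239.1], [201.6, 228.3], [284.1, 220.2], [284.0, 209.5]]
```

View pics/z6.png

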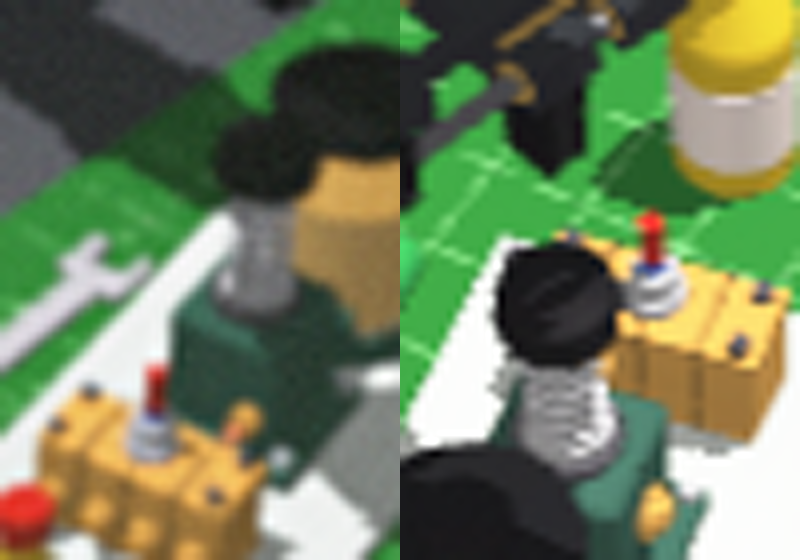

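View pics/w6.png

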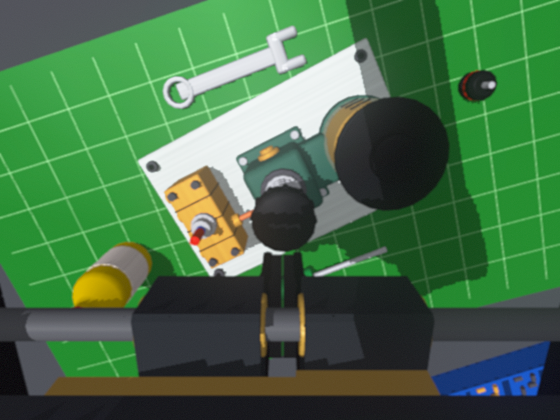

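The blue band shows in both views at the foot of the pin (crop pixels (153,408) and (650,268)). The plunger is up and the hand is well clear, so I'm handing the job in.

Run:
```python
from bench import ctrl
print(ctrl.close_job())
```

```text
the job is handed in; nothing more can be done
None
```

The lubricator is primed and the job is handed in. I pushed the knob from above with closed fingertips for five full strokes, letting it spring back up between them, until the red indicator pin popped out. It took about 11 s of the 42 s.

**Strokes:** Each one reached a fingertip height of about 146.4 mm, at or near the hard stop (146 mm). The wrist force was 15.5 N on the first stroke and about 23 N on the others.

**Last checks:**
- **Pin:** the blue band at its foot shows in both the scene and side views, so it is fully out.
- **Plunger:** it is back up, with the knob at its 170 mm height in the pictures.
- **Hand:** the fingertips are about 73 mm above the knob, with only about 1.5 N of residual sensor reading.
- **Bench:** the wrench, bottle, motor and screwdriver looked unmoved. I did not check the battery and propeller in the last pictures, but the arm never went near the bench surface.

No check failed or disagreed.

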